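# Open the saw-blade chest held by a push-and-turn hasp

## Task

Open the green saw-blade chest: push its red spring staple down, turn it a quarter turn whichever way it will go and let it spring back up to seat, then flip the steel hasp off it and swing it right over onto the lid. Only when the hasp lies clear, raise the lid until it stands nearly upright by itself, and leave the other things on and around the chest where they are.

Things in the scene. Friction and masses are not known exactly. Their poses are not given: they have to be found in the camera images.
- chest: Low green chest screwed to the bench, 355 x 260 x 100 mm high; origin at the centre of its underside, z up. Its +x runs from front to lid hinge (about world -y): x -177 to -23 mm is a fixed plywood deck, the rest the green lid, both with their top at 100. All positions given here as (x, y, z) are mm in this frame, lid and hasp shut.
- wing (a point): Centre of the top of the staple's red wing, at (-75, -60, 139). Wing: upright bar 32 long x 10 wide x 24 mm high, underside 9.5 mm over the hasp strap, on a 12 mm neck through the hasp's slot. Pinch it from above across its 10 mm. The frame turns with it: y its length, x its 10 mm width, z up. Locked, its length lies along the chest's y, across the slot; freed, along chest x.
- staple_turn (a joint): Turning of the wing, rad, counterclockwise from above positive; 0 locked, a few degrees of play. It opens a quarter turn in ONE direction only, to +1.57 or to -1.57; which one differs from chest to chest and cannot be seen: the other way it stops after about 0.1 rad even when pressed (0.2 if forced). The free way takes little torque (0.03 N m).
- staple_push (a joint): How far the wing is pressed down, m: 0 up, 0.008 bottomed. Spring force 5 N at first, 12 N at the bottom. It turns only while pressed 6 mm or more; let go midway it stays down under its catch; at the quarter turn it springs up to 0, seated.
- hasp_pull (a point): Middle of the hasp's pull bar at (-135, -60, 130.5): round steel bar, 10 mm thick, along y, 32 mm clear between its two posts, its axis 27 mm above the middle of the strap, near the free end. Pinch it from above, closing along chest x; it pivots between the fingers. The freed wing is 39 mm from the bar: open the fingers no wider than 40 mm there.
- hasp_pin (a point): Middle of the hasp's hinge pin (lid shut), at (-10, -60, 103.5); it runs along y at the lid's front edge. The strap is a 132 x 50 x 4 mm plate from the pin towards -x, with a slot 46 x 18 mm centred 69 mm from the pin; the wing stands through it 65 mm from the pin.
- hasp (a joint): Angle of the hasp on the lid, rad: 0 lying on the deck over the staple, 1.57 upright, 2.85 folded right over on the lid (its pull bar under it). Its stiff pin stays where it is left (0.14 N m friction).
- lid_handle (a point): Middle of the lid's black bar handle at (12.5, 60, 135): a round bar 10 mm thick along y, 90 mm long, axis 35 mm above the lid. Pinch it from above (closing along the chest's x); it can pivot between the fingers.
- lid_hinge (a point): Middle of the lid's hinge line at (177.5, 0, 90), which runs along y. The lid is 198 x 260 x 10 mm.
- lid (a joint): Lid angle, rad: 0 shut, 1.57 upright, stop at 1.75. A stiff hinge holds it where it is left (0.8 N m friction; lifting at the handle takes about 10 N).
- tape: Yellow and black tape measure, 62 x 36 x 50 mm, standing on the deck beyond the hasp at about (-100, 85); origin under its centre. Leave it alone.
- glue: White glue bottle, 60 mm thick, 170 mm tall, upright on the bench beside the chest, 185 to 210 along its y and x -100 to 80; origin under its centre. Leave it alone.
- offcut: Light wood offcut 160 x 45 x 32 mm on the bench to the left; origin under its centre. Leave it alone.
- block: Plywood block 90 x 70 x 45 mm on the bench to the right; origin under its centre. Leave it alone.
- spanner: Steel blade spanner lying on the bench to the right; origin under its centre. Leave it alone.
- square: Try square with blue stock and 200 mm steel blade, lying on the bench to the left; origin under its stock. Leave it alone.
- push_stick: Red push stick, about 310 mm long, lying on the bench far to the right; origin under it. Leave it alone.

How it is judged:
By the outcome, as a careful person would: the job done as asked, in the order asked, and still so for the second after the job is handed in, with the robot touching nothing.
It also fails if it takes over 72 s, if anything falls off the work surface, if the arm or the gripper's body presses on something with over 40 N, if the wrist force passes 120 N, or if a joint passes its speed limit or range.

## Robot

A 6-joint arm with a two-finger parallel gripper is mounted at the origin on the work surface. World frame = base frame: x ahead of the robot, y to its left, z up, the work surface at z = 0. Lengths are in m, angles in rad, forces in N, time in s.
With the tool pointing down it reaches from about 0.35 to 0.975 m from the base axis. Payload 4.9 kg.
Tool frame: the origin (TCP) lies at the very end of the fingers, on their centre line; the grasp point (between the pads) lies 19 mm behind it; x points along the fingers, y is the direction in which the jaws open and shut, and the axes are right-handed (so a half turn about x gives the same grasp; the last joint's range is limited). The gripper opens to 85 mm and grips with 20 to 120 N. Pads are 22 mm wide; open, the fingers measure 114 mm over their backs; the gripper's body (76 mm by 85 mm) begins 54 mm behind the grasp point. The pads swing forward as they close: fully open they stand 13 mm farther back than shut.
Start: joints at [-1.341, 0.053, 1.613, -0, 1.476, -0.119], TCP at [0.214, -0.587, 0.198] pointing down, gripper open.
Joint ranges: [-3.01, 3.01], [-1.01, 2.22], [0.06, 2.58], [-1.02, 4.17], [0.09, 2.62], [-3.14, 3.14]. Speed limits (rad/s): [2.57, 2.57, 3.14, 3.14, 3.14, 3.14].

## Interface

Orientations are given as a rotation vector (axis times angle).
In Python, from station import ctrl, get_image, calibration, finish_job, search_frame, cut_out, mark_of gives the robot as it stands. The module is installed in compiled form; this text tells all that it offers.
- The arm moves only by the tool arm_command, never from a script. Its argument "plan" is a list that holds one entry, the list of rows, each a list of 7 numbers: the shift along the tool's x, y, z in m, then the turn, a rotation vector about the tool's x, y, z in degrees, then the finger opening in m, from 0 to 0.0854. A call has 1 to 20 rows; each row shifts and turns the pose as measured when the row begins, along the tool's axes as they then stand; what a row does not reach is not made up. A row lasts 1/12 s, in which the tool goes at most 41.7 mm and 7.16 degrees, less where a joint would pass 70% of its speed; a pose out of reach is approached as far as the arm can. A call with a gripper value outside its range is refused whole. The fingers move at their own pace and stop on an object; "squeeze" is the grip in N (left out, the last holds). Time passes only in rows, so rows that do not move let the fingers close. It gives the time, the measured TCP pose, the force and the opening at its end, in the units of the state.
- ctrl.get_obs(): the state, without advancing time (a new reading comes with each control period).
- get_image(name): name is "scene" or "top" or "wrist"; returns the picture (384x512x3 uint8, red, green, blue); there is no depth.
- calibration(name): a dict with "fx", "fy", "cx", "cy" (pixels), "cam_to_world" (4x4, takes a point from camera to world coordinates); the wrist camera has in their place "hand_eye" (4x4, takes a point from camera to tool coordinates, whose origin is the TCP and whose axes are the tool frame's). Camera axes: x right, y down, z forward; pixel columns grow to the right and rows downward; lengths in m; the calibration is good to about 2 mm. The wrist camera is an equidistant fisheye: a pixel r from the principal point sees the ray r / f radians off the axis. A picture is of the moment at which its call begins: read the wrist's pose just before it. calibration takes no time and is no camera call.
- finish_job(): hands the job in, once; it reports no verdict.
Trained networks look in the newest picture that a camera, given by its name, has taken for a name from the list of things; names that differ only in an ending like _2 or _b are one class to them, and where a whole thing is asked for, a point or a joint stands for the part that bears it (a point fixed in the world has none). Each returns a list of dicts, best first, with "conf" (0 to 1); they miss things now and then, are a little off and sometimes report something else, mostly with a low value. They report only what shows in the picture. A call takes as long as a camera call.
- search_frame(camera, thing): "at" ([x, y, z] in m, in the coordinates of the camera as it stood for that picture, good to about 4 mm: the middle of the surface that is visible of it).
- cut_out(camera, thing): "mask" (384x512 bool, what is visible of it).
- mark_of(camera, thing): "at" ([x, y, z] in m, in the coordinates of the camera as it stood for that picture, good to about 4 mm: a listed point, or the origin of a listed thing).
The state is a dict: "t": time; "q": joint angles; "dq": joint speeds; "effort": joint torques, N m; "tool_pos": TCP position; "tool_rot": TCP orientation; "contact_force": force on the tool from outside, world axes, zero at the start; "wrist_torque": the same for the moment, N m; "opening": finger opening in m.
Only numpy, scipy, OpenCV 4.12 (cv2) and the standard library are available. Lean on these libraries where they do the work, as an engineer would, in place of code of your own. Each camera call takes 0.05 s, during which the arm holds its last target. There are 200 camera calls.

## Working session

There is one attempt and no reset: what is moved stays moved. The work goes in short steps, Python scripts to look and compute and a tool call to move; the robot and the scene stay as the last step left them, time stands still between calls to the robot, and variables do not carry over. Pictures are saved under pics/ and viewed, about 8 in all and at most 12, crops included, and the job is handed in when it is done.

Besides the shell and the picture viewer there is one more tool, called after "Request:" in YAML: its name, and indented under it one key for each argument. arm_command: Moves the arm, as the interface text tells. Its arguments: {"type":"object","properties":{"plan":{"type":"array","items":{"type":"array","items":{"type":"array","items":{"type":"number"}}}},"squeeze":{"type":"number"}},"required":["plan"]}

```bash
mkdir -p pics; cat > h.py <<'E'
import numpy as np, cv2
from scipy.spatial.transform import Rotation as R
from station import ctrl, get_image, calibration, finish_job, search_frame, cut_out, mark_of
def tool():
    o=ctrl.get_obs(); T=np.eye(4); T[:3,:3]=R.from_rotvec(o["tool_rot"]).as_matrix(); T[:3,3]=o["tool_pos"]; return T
def cam2w(name):
    c=calibration(name)
    return np.array(c["cam_to_world"]) if "cam_to_world" in c else tool()@np.array(c["hand_eye"])
def snap(name,fn=None):
    T=cam2w(name); im=get_image(name)
    if fn: cv2.imwrite("pics/"+fn,im[:,:,::-1])
    return T
def marks(name,things,f=mark_of,n=2):
    T=snap(name); out={}
    for t in things:
        r=f(name,t)
        out[t]=[(round(d["conf"],2),np.round((T@np.r_[d["at"],1])[:3],4)) for d in r[:n]]
    return out
E
python3 - <<'E'
from h import *
import cv2
o=ctrl.get_obs(); print(o); print(np.round(tool(),3))
a=get_image("scene");b=get_image("top")
cv2.imwrite("pics/a.png",cv2.resize(np.hstack([a,b]),(800,300))[:,:,::-1])
for n in ["scene","top"]:
    for k,v in marks(n,["chest","wing","hasp_pull","hasp_pin","lid_handle","lid_hinge","tape","glue"],n=1).items(): print(n,k,v)
E
```

```text
{'t': 0.0, 'q': array([-1.34101526e+00,  5.33457949e-02,  1.61430646e+00,  4.69093508e-06,
        1.47596424e+00, -1.18962829e-01]), 'dq': array([-0.00062714,  0.00206297,  0.00110962,  0.00150332,  0.0010767 ,
        0.00042874]), 'effort': array([-1.23984140e-03, -3.93684053e+01, -3.70180106e+01, -1.51441332e-04,
        7.11461005e-03,  1.26218328e-05]), 'tool_pos': array([ 0.21343989, -0.586696  ,  0.19666248]), 'tool_rot': array([ 2.03252964,  0.36015713, -2.03275135]), 'contact_force': array([ 0.36242986,  0.01257825, -0.31784553]), 'wrist_torque': array([ 0.01161372,  0.00870485, -0.02903904]), 'opening': 0.08557173515207024}
[[-0.     0.342 -0.94   0.213]
 [ 0.002 -0.94  -0.342 -0.587]
 [-1.    -0.002 -0.     0.197]
 [ 0.     0.     0.     1.   ]]
scene chest []
scene wing [(0.63, array([0.35  , 0.4976, 0.0042]))]
scene hasp_pull [(0.77, array([0.5197, 0.0955, 0.1283]))]
scene hasp_pin [(0.67, array([ 0.4916, -0.5917, -0.0075]))]
scene lid_handle [(0.97, array([ 0.6269, -0.0619,  0.1352]))]
scene lid_hinge [(0.59, array([ 0.5506, -0.2235,  0.0886]))]
scene tape [(0.86, array([0.6624, 0.0492, 0.098 ]))]
scene glue [(0.6, array([0.7624, 0.0246, 0.0015]))]
top chest [(0.85, array([ 0.571 , -0.0388, -0.0046]))]
top wing [(0.57, array([0.5161, 0.0379, 0.1429]))]
top hasp_pull [(0.77, array([0.5241, 0.0942, 0.1309]))]
top hasp_pin [(0.73, array([ 0.5148, -0.0264,  0.1026]))]
top lid_handle [(0.66, array([ 0.6318, -0.0659,  0.1304]))]
top lid_hinge [(0.58, array([ 0.5523, -0.22  ,  0.0917]))]
top tape [(0.46, array([0.6609, 0.0485, 0.0974]))]
top glue [(0.52, array([ 0.7639,  0.0274, -0.0024]))]
```

View pics/a.png

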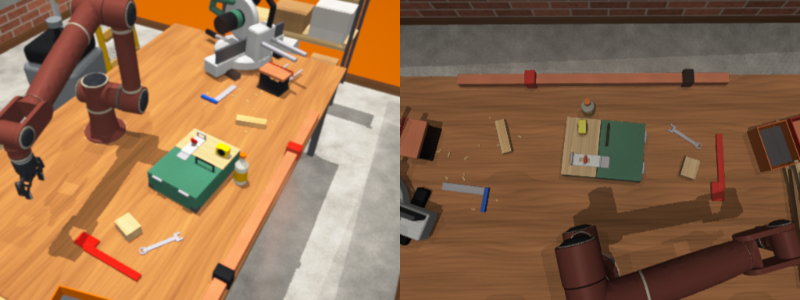

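```bash
cat >> h.py <<'E'
P={"chest":(0,0,0),"wing":(-75,-60,139),"hasp_pull":(-135,-60,130.5),"hasp_pin":(-10,-60,103.5),"lid_handle":(12.5,60,135),"lid_hinge":(177.5,0,90)}
def fit(obs): # list of (name, xyz) -> yaw,tx,ty (z up)
    from scipy.optimize import least_squares
    A=np.array([P[n] for n,_ in obs])/1e3; B=np.array([b for _,b in obs])
    f=lambda p:((R.from_euler('z',p[0]).apply(A)+np.r_[p[1:],0]-B)[:,:2]).ravel()
    s=least_squares(f,[-1.57,.57,-.04],loss='soft_l1',f_scale=.004); return s.x,s.fun.reshape(-1,2)
def c2w(p,mm): return R.from_euler('z',p[0]).apply(np.array(mm)/1e3)+np.r_[p[1:],0]
def go(target,yaw): # tool pointing down, tool y at world yaw
    T=tool(); y=np.r_[np.cos(yaw),np.sin(yaw),0]; x=np.r_[0,0,-1.]; M=np.c_[x,y,np.cross(x,y)]
    d=T[:3,:3].T@(np.array(target)-T[:3,3]); r=np.degrees(R.from_matrix(T[:3,:3].T@M).as_rotvec())
    return np.round(d*1e3,1),np.round(r,2)
E
python3 - <<'E'
from h import *
obs=[]
for n in ["scene","top"]:
    for k,v in marks(n,P,n=1).items():
        if v and v[0][1][2]>-.01 and abs(v[0][1][2]-P[k][2]/1e3)<.02: obs.append((k,v[0][1]))
p,res=fit(obs); print(p,[ (o[0],np.round(r*1e3,1)) for o,r in zip(obs,res)])
print(c2w(p,P["wing"])); print(go(c2w(p,(-75,-60,250)),p[0]))
E
```

```text
[-1.66640293  0.57063875 -0.04453273] [('chest', array([-1.5,  2.4])), ('wing', array([-0.3,  1.6])), ('hasp_pull', array([ 0.5, -2.3])), ('hasp_pin', array([-6.6,  1.9])), ('lid_handle', array([ 2.9, -2.8])), ('lid_hinge', array([2.6, 0.8])), ('chest', array([ 3.1, -0.2])), ('wing', array([ 5.3, -1.8])), ('hasp_pin', array([-2.9,  0.5])), ('lid_handle', array([-2.6,  2.6])), ('lid_hinge', array([-1. , -3.2]))]
[0.51807234 0.03585242 0.139     ]
(array([ -52.1, -481.6, -499.1]), array([25.46,  0.  ,  0.  ]))
```

Request:
arm_command:
  plan:
    - [[-0.005,-0.0241,-0.025,0,0,0,0.04],[-0.005,-0.0241,-0.025,0,0,0,0.04],[-0.005,-0.0241,-0.025,0,0,0,0.04],[-0.005,-0.0241,-0.025,0,0,0,0.04],[-0.005,-0.0241,-0.025,0,0,0,0.04],[-0.005,-0.0241,-0.025,0,0,0,0.04],[-0.005,-0.0241,-0.025,0,0,0,0.04],[-0.005,-0.0241,-0.025,0,0,0,0.04],[-0.005,-0.0241,-0.025,0,0,0,0.04],[-0.005,-0.0241,-0.025,0,0,0,0.04],[0,-0.0241,-0.025,0,0,0,0.04],[0,-0.0241,-0.025,0,0,0,0.04],[0,-0.0241,-0.025,0,0,0,0.04],[0,-0.0241,-0.025,0,0,0,0.04],[0,-0.0241,-0.025,0,0,0,0.04],[0,-0.0241,-0.025,0,0,0,0.04],[0,0,0,6.3,0,0,0.04],[0,0,0,6.3,0,0,0.04],[0,0,0,6.3,0,0,0.04],[0,0,0,6.3,0,0,0.04]]
  squeeze: 60

```text
t: 3.37
tool_pos: [0.4689, -0.0634, 0.2525]
tool_rot: [-2.177, 0.12, 2.154]
contact_force: [-0.4, -0.0, -0.3]
opening: 0.0401
```

```bash
python3 - <<'E'
from h import *
o=ctrl.get_obs(); print(o["t"],o["tool_pos"],o["q"],o["opening"])
snap("wrist","b.png")
obs=[]
for k,v in marks("wrist",P,n=1).items():
    print(k,v)
    if v and abs(v[0][1][2]-P[k][2]/1e3)<.02: obs.append((k,v[0][1]))
if len(obs)>2:
    p,res=fit(obs); print(p,np.round(res*1e3,1))
print(go(c2w((-1.6664,.5706,-.0445),(-75,-60,200)),-1.6664))
E
```

```text
3.3667 [ 0.46887438 -0.06340649  0.25248748] [-2.92792957e-01 -3.57535105e-01  1.88968785e+00  1.34921400e-03
  1.59887938e+00  1.38722524e+00] 0.0401448216039589
chest [(0.88, array([ 0.5672, -0.0396,  0.004 ]))]
wing [(0.83, array([0.5157, 0.0347, 0.1348]))]
hasp_pull [(0.87, array([0.5234, 0.0931, 0.1299]))]
hasp_pin [(0.77, array([ 0.5153, -0.0313,  0.1044]))]
lid_handle [(0.69, array([ 0.6287, -0.065 ,  0.1384]))]
lid_hinge [(0.86, array([ 0.5488, -0.2178,  0.0874]))]
[-1.67617522  0.56894544 -0.04518218] [[ 1.7 -5.6]
 [ 1.5  1. ]
 [ 0.1  2.3]
 [-5.   2.4]
 [-1.4  1.1]
 [ 1.5 -3.9]]
(array([  52.7, -104.8,  -38.1]), array([-0.49, -0.6 , -0.04]))
```

View pics/b.png

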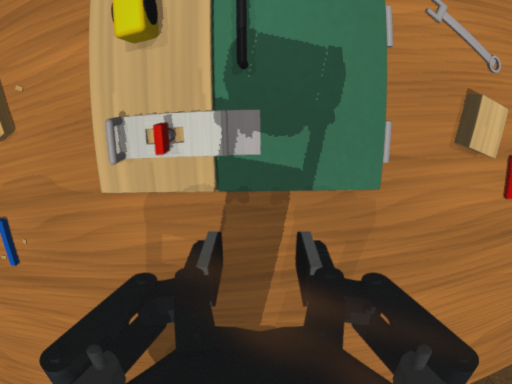

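Request:
arm_command:
  plan:
    - [[0.006,-0.021,-0.0074,0,0,0,0.04],[0.006,-0.021,-0.0074,0,0,0,0.04],[0.006,-0.021,-0.0074,0,0,0,0.04],[0.006,-0.021,-0.0074,0,0,0,0.04],[0.006,-0.021,-0.0074,0,0,0,0.04],[0.006,-0.002,-0.001,0,0,0,0.04],[0,0,0,0,0,0,0.04]]

```text
t: 4.35
tool_pos: [0.5206, 0.0398, 0.2163]
tool_rot: [-2.184, 0.116, 2.155]
contact_force: [-0.5, 0.2, -0.9]
opening: 0.0402
```

```bash
python3 - <<'E'
from h import *
o=ctrl.get_obs(); print(o["t"],o["tool_pos"],o["q"])
obs=[]
for n in ["wrist","top"]:
  for k,v in marks(n,P,n=1).items():
    print(n,k,v)
    if v and abs(v[0][1][2]-P[k][2]/1e3)<.02: obs.append((k,v[0][1]))
p,res=fit(obs); print(p,np.round(res*1e3,1)); print(c2w(p,P["wing"]))
print(go(c2w(p,(-75,-60,150)),p[0]))
# red blob ray from wrist at plane z=.139
T=snap("wrist","c.png"); im=cv2.imread("pics/c.png").astype(int)
m=((im[:,:,2]>120)&(im[:,:,1]<70)&(im[:,:,0]<70)).astype(np.uint8)
n,l,s,c=cv2.connectedComponentsWithStats(m); i=1+s[1:,4].argmax(); print(s[i],c[i])
E
```

```text
4.35 [0.52057769 0.03976637 0.21627585] [-0.06463133 -0.21699266  1.83645148 -0.00286409  1.50870812  1.61014356]
wrist chest [(0.64, array([ 0.5619, -0.0423,  0.0057]))]
wrist wing [(0.62, array([0.5184, 0.0365, 0.1366]))]
wrist hasp_pull [(0.6, array([0.5246, 0.0927, 0.1313]))]
wrist hasp_pin [(0.92, array([ 0.5155, -0.0308,  0.1034]))]
wrist lid_handle [(0.89, array([ 0.6296, -0.0649,  0.1344]))]
wrist lid_hinge [(0.84, array([ 0.548 , -0.2157,  0.0903]))]
top chest [(0.98, array([ 0.5714, -0.0407,  0.0017]))]
top wing []
top hasp_pull [(0.74, array([0.5223, 0.0956, 0.1297]))]
top hasp_pin [(0.74, array([ 0.5144, -0.0254,  0.0994]))]
top lid_handle [(0.97, array([ 0.6291, -0.0625,  0.1288]))]
top lid_hinge [(0.82, array([ 0.5527, -0.2196,  0.0903]))]
[-1.67551432  0.57026287 -0.04373776] [[ 8.4 -1.4]
 [ 0.   0.6]
 [ 0.1  4.1]
 [-3.9  3.3]
 [-1.   2.5]
 [ 3.7 -4.6]
 [-1.1 -3. ]
 [ 2.4  1.2]
 [-2.8 -2.1]
 [-0.5  0.1]
 [-1.  -0.7]]
[0.51843104 0.037123   0.139     ]
(array([68. ,  2.2,  3.6]), array([-0.08, -0.95, -0.11]))
[258 172  12  28 303] [263.11881188 185.28712871]
```

View pics/c.png

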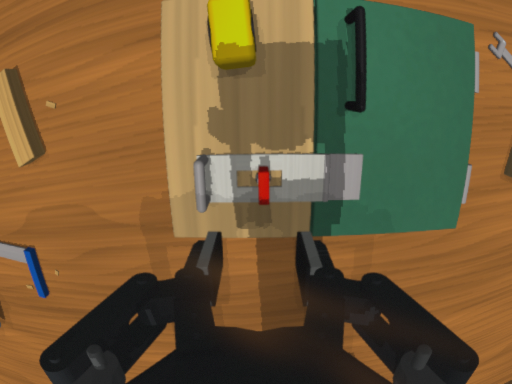

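Request:
arm_command:
  plan:
    - [[0.015,0.0006,0.0009,0,-0.95,0,0.04],[0.015,0.0006,0.0009,0,0,0,0.04],[0.015,0.0005,0.0009,0,0,0,0.04],[0.015,0.0005,0.0009,0,0,0,0.04],[0.015,0,0,0,0,0,0.04],[0.013,0,0,0,0,0,0.04],[0.013,0,0,0,0,0,0.04],[0,0,0,0,0,0,0.04]]

```text
t: 5.77
tool_pos: [0.5155, 0.0371, 0.106]
tool_rot: [-2.159, 0.116, 2.177]
contact_force: [-0.8, -0.4, -0.2]
opening: 0.0397
```

```bash
python3 - <<'E'
from h import *
o=ctrl.get_obs(); print(o["t"],o["tool_pos"],o["contact_force"])
p=(-1.6755,.5703,-.0437)
print(go(c2w(p,(-75,-60,115)),p[0]))
for k,v in marks("wrist",["wing","hasp_pull","lid_handle"],n=1).items(): print(k,v)
E
```

```text
5.7667 [0.51548847 0.0371195  0.1059909 ] [-0.842664   -0.44704101 -0.17036905]
(array([-9. , -0.3, -2.9]), array([-0.05,  0.46, -0.12]))
wing [(0.75, array([0.5193, 0.0366, 0.1343]))]
hasp_pull [(0.76, array([0.523 , 0.092 , 0.1279]))]
lid_handle [(0.88, array([ 0.628 , -0.0622,  0.1356]))]
```

Request:
arm_command:
  plan:
    - [[-0.005,0,-0.0015,0,0.4,0,0.04],[-0.004,0,-0.0015,0,0,0,0.04],[0,0,0,0,0,0,0.0],[0,0,0,0,0,0,0.0],[0,0,0,0,0,0,0.0],[0,0,0,0,0,0,0.0],[0,0,0,0,0,0,0.0],[0,0,0,0,0,0,0.0]]
  squeeze: 60

```text
t: 6.63
tool_pos: [0.526, 0.0364, 0.1273]
tool_rot: [-2.188, 0.117, 2.148]
contact_force: [-0.2, 0.1, -0.6]
opening: 0.0001
```

```bash
python3 - <<'E'
from h import *
o=ctrl.get_obs(); print(o["t"],o["tool_pos"],o["contact_force"],o["opening"])
T=snap("wrist","d.png")
im=cv2.imread("pics/d.png"); cv2.imwrite("pics/d2.png",cv2.resize(im[100:330,140:400],None,fx=2.5,fy=2.5))
for k,v in marks("wrist",["wing","hasp_pull","lid_handle"],n=1).items(): print(k,v)
E
```

```text
6.6333 [0.52595437 0.0363621  0.12734358] [-0.2285749   0.06220426 -0.63565853] 6.692909188237735e-05
wing [(0.79, array([0.5219, 0.0353, 0.1372]))]
hasp_pull [(0.9, array([0.5236, 0.0887, 0.1301]))]
lid_handle [(0.75, array([ 0.6258, -0.0622,  0.1357]))]
```

View pics/d2.png

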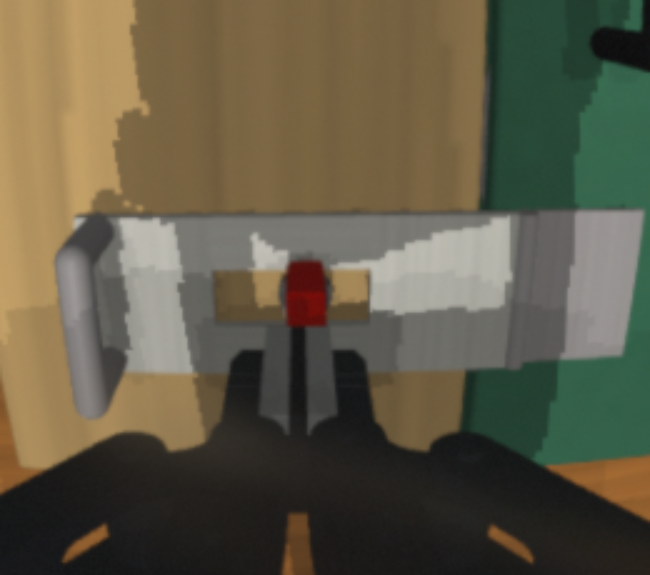

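```bash
cat >> h.py <<'E'
def wproj(Xw):
    c=calibration("wrist"); q=np.linalg.inv(cam2w("wrist"))@np.r_[Xw,1]
    th=np.arctan2(np.hypot(q[0],q[1]),q[2]); u=q[:2]/np.hypot(q[0],q[1])*th
    return np.round([c["cx"]+c["fx"]*u[0],c["cy"]+c["fy"]*u[1]],1)
E
python3 - <<'E'
from h import *
print(np.round(calibration("wrist")["hand_eye"],3)); T=tool()
print("tcp",wproj(T[:3,3]),"grasp",wproj((T@[-.019,0,0,1])[:3]))
p=(-1.6755,.5703,-.0437)
for q in [(-75,-60,139),(-80,-76,139),(-70,-44,139),(-75,-60,106),(-135,-60,130.5),(12.5,15,135)]: print(q,wproj(c2w(p,q)))
print(np.round(ctrl.get_obs()["effort"],2))
E
```

```text
[[-0.    -0.315  0.949 -0.176]
 [ 1.     0.     0.    -0.001]
 [-0.     0.949  0.315 -0.081]
 [ 0.     0.     0.     1.   ]]
tcp [259.9 220.3] grasp [260.  233.7]
(-75, -60, 139) [259.9 238.7]
(-80, -76, 139) [252.2 260.5]
(-70, -44, 139) [268.2 215.2]
(-75, -60, 106) [259.7 217.9]
(-135, -60, 130.5) [170.4 231.5]
(12.5, 15, 135) [402.1 121.2]
[ 0.000e+00 -2.957e+01 -3.581e+01 -1.000e-02 -6.000e-02 -0.000e+00]
```

Request:
arm_command:
  plan:
    - [[-0.006,0,0,0,0,0,0.0],[0,0,0.004,0,0,0,0.0],[0,0,0.003,0,0,0,0.0],[0.002,0,0,0,0,0,0.0],[0.002,0,0,0,0,0,0.0],[0.002,0,0,0,0,0,0.0]]

```text
t: 7.38
tool_pos: [0.5183, 0.0373, 0.1277]
tool_rot: [-2.189, 0.117, 2.148]
contact_force: [0.4, -0.3, 0.6]
opening: -0.0001
```

```bash
python3 - <<'E'
from h import *
o=ctrl.get_obs(); print(o["t"],o["tool_pos"],o["dq"],o["contact_force"])
T=snap("wrist","e.png")
im=cv2.imread("pics/e.png"); cv2.imwrite("pics/e2.png",cv2.resize(im[140:310,180:360],None,fx=3,fy=3))
print("tcp",wproj(T[:3,3]) if 0 else wproj(tool()[:3,3]))
E
```

```text
7.3833 [0.51827375 0.03726022 0.12774819] [ 0.00010253  0.02240269  0.02716498  0.00063542 -0.05045056 -0.00085   ] [ 0.36558875 -0.28447413  0.55396254]
tcp [259.9 220.3]
```

View pics/e2.png

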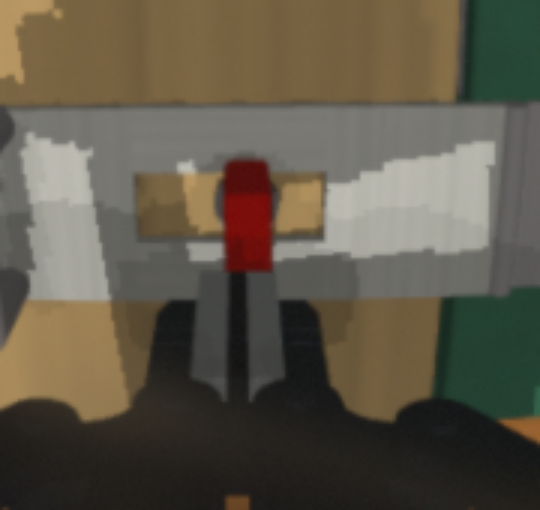

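Request:
arm_command:
  plan:
    - [[0.002,0,0,0,0,0,0.0],[0.002,0,0,0,0,0,0.0],[0.002,0,0,0,0,0,0.0],[0.002,0,0,0,0,0,0.0]]

```text
t: 7.77
tool_pos: [0.518, 0.0372, 0.118]
tool_rot: [-2.187, 0.117, 2.149]
contact_force: [0.1, 0.3, -0.5]
opening: 0.0001
```

Request:
arm_command:
  plan:
    - [[0.002,0,0,0,0,0,0.0],[0.002,0,0,0,0,0,0.0],[0.002,0,0,0,0,0,0.0]]

```text
t: 8.02
tool_pos: [0.518, 0.0372, 0.111]
tool_rot: [-2.187, 0.117, 2.15]
contact_force: [0.0, 0.6, -0.7]
opening: 0.0002
```

```bash
python3 - <<'E'
from h import *
o=ctrl.get_obs(); print(o["t"],o["tool_pos"],o["contact_force"])
c=calibration("wrist"); print({k:v for k,v in c.items() if k!="hand_eye"})
for q in [(0,0,0),(0,0,-.011),(-.01,0,-.011),(-.02,0,-.011),(-.03,0,-.011)]: print(q,wproj((tool()@np.r_[q,1])[:3]))
for k,v in marks("scene",P,n=1).items(): print(k,v)
for k,v in marks("wrist",["wing","hasp_pull","hasp_pin","lid_handle"],n=1).items(): print(k,v)
E
```

```text
8.0167 [0.51803061 0.03717389 0.11103444] [ 0.04608689  0.58609865 -0.71318355]
{'fx': 297.3186396354542, 'fy': 297.3186396354542, 'cx': 258.77548159479545, 'cy': 186.83312325439383}
(0, 0, 0) [259.9 220.3]
(0, 0, -0.011) [259.9 204.7]
(-0.01, 0, -0.011) [260.  210.8]
(-0.02, 0, -0.011) [260.1 217.5]
(-0.03, 0, -0.011) [260.1 225. ]
chest [(0.62, array([ 0.5714, -0.045 ,  0.0028]))]
wing [(0.62, array([0.5202, 0.0357, 0.1415]))]
hasp_pull [(0.86, array([0.5252, 0.0962, 0.1284]))]
hasp_pin [(0.82, array([ 0.518 , -0.0322,  0.1007]))]
lid_handle [(0.65, array([ 0.632 , -0.0594,  0.1329]))]
lid_hinge [(0.62, array([ 0.5502, -0.2262,  0.0885]))]
wing [(0.81, array([0.5164, 0.0368, 0.1386]))]
hasp_pull [(0.64, array([0.5222, 0.0907, 0.1298]))]
hasp_pin [(0.78, array([ 0.512 , -0.0291,  0.1039]))]
lid_handle [(0.83, array([ 0.6271, -0.0647,  0.1373]))]
```

```bash
python3 - <<'E'
from h import *
for n in ["scene","top"]:
    snap(n,n+"f.png"); c=calibration(n); W=np.linalg.inv(np.array(c["cam_to_world"]))
    im=cv2.imread("pics/%sf.png"%n)
    def pr(X): q=W@np.r_[X,1]; return np.array([c["fx"]*q[0]/q[2]+c["cx"],c["fy"]*q[1]/q[2]+c["cy"]])
    u=pr(tool()[:3,3]); print(n,u,pr([.5184,.0368,.139]))
    M=cv2.getRectSubPix(im,(100,80),tuple(u.astype(float))); M=cv2.resize(M,(500,400),interpolation=cv2.INTER_CUBIC)
    for X,col in [(tool()[:3,3],(255,0,0)),([.5184,.0368,.139],(0,255,0))]:
        q=(pr(X)-u+[49.5,39.5])*5; cv2.drawMarker(M,tuple(int(v) for v in q),col,1,8)
    globals()[n]=M
cv2.imwrite("pics/f.png",np.hstack([scene,top])[:, :800])
E
```

```text
scene [248.24622817 182.5090392 ] [248.26395202 176.90726951]
top [237.04267037 204.38778064] [236.74480191 203.29522334]
```

View pics/f.png

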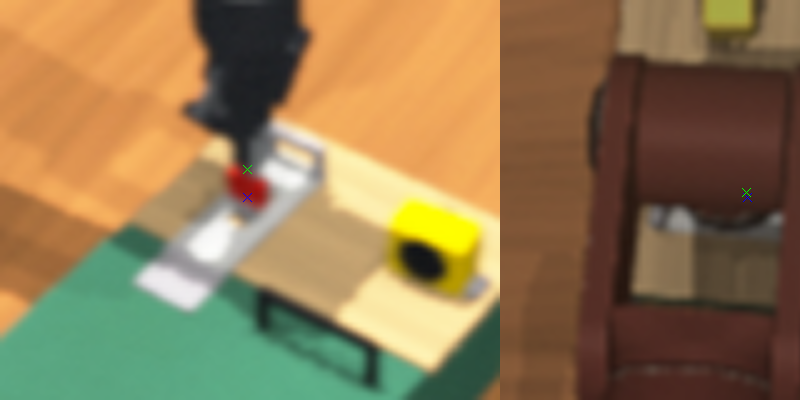

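Request:
arm_command:
  plan:
    - [[0.002,0,0,0,0,0,0.0],[0.002,0,0,0,0,0,0.0]]

```text
t: 8.88
tool_pos: [0.5185, 0.0371, 0.1077]
tool_rot: [-2.188, 0.117, 2.149]
contact_force: [0.3, -0.8, 0.9]
opening: 0.0003
```

Request:
arm_command:
  plan:
    - [[0.002,0,0,0,0,0,0.0],[0.001,0,0,0,0,0,0.0]]

```text
t: 9.05
tool_pos: [0.5187, 0.0371, 0.1048]
tool_rot: [-2.188, 0.117, 2.148]
contact_force: [-1.3, -0.3, 5.0]
opening: 0.0001
```

Request:
arm_command:
  plan:
    - [[0.002,0,0,0,0,0,0.0],[0.001,0,0,0,0,0,0.0]]

```text
t: 9.22
tool_pos: [0.5188, 0.0371, 0.1033]
tool_rot: [-2.188, 0.117, 2.149]
contact_force: [-4.1, -0.5, 6.2]
opening: -0.0002
```

Request:
arm_command:
  plan:
    - [[-0.01,0,0,0,0,0,0.0],[-0.012,0,0,0,0,0,0.04],[0,0,0,0,0,0,0.04],[0,0,0,0,0,0,0.04],[0,0,0,0,0,0,0.04],[0,0,0,0,0,0,0.04]]

```text
t: 9.72
tool_pos: [0.519, 0.0371, 0.1279]
tool_rot: [-2.19, 0.117, 2.147]
contact_force: [-0.7, 0.7, -0.2]
opening: 0.0402
```

Request:
arm_command:
  plan:
    - [[0.008,0,0,0,0,0,0.04],[0.008,0,0,0,0,0,0.04],[0.008,0,0,0,0,0,0.04],[0.008,0,0,0,0,0,0.04],[0.003,0,0,0,0,0,0.04],[0,0,0,0,0,0,0.04],[0,0,0,0,0,0,0.04]]

```text
t: 10.3
tool_pos: [0.5169, 0.0372, 0.0851]
tool_rot: [-2.182, 0.117, 2.154]
contact_force: [-0.4, 0.0, 0.2]
opening: 0.0399
```

Request:
arm_command:
  plan:
    - [[0,0,0,0,0,0,0.0],[0,0,0,0,0,0,0.0],[0,0,0,0,0,0,0.0],[0,0,0,0,0,0,0.0]]
  squeeze: 60

```text
t: 10.63
tool_pos: [0.5165, 0.0352, 0.0852]
tool_rot: [-2.183, 0.122, 2.158]
contact_force: [0.8, 3.2, -4.0]
opening: 0.0086
```

Request:
arm_command:
  plan:
    - [[0.003,0,0,0,0,0,0.0],[0.003,0,0,0,0,0,0.0],[0.003,0,0,0,0,0,0.0]]

```text
t: 10.88
tool_pos: [0.5167, 0.0353, 0.0797]
tool_rot: [-2.182, 0.121, 2.159]
contact_force: [-6.7, -1.5, 10.0]
opening: 0.0086
```

Request:
arm_command:
  plan:
    - [[0.003,0,0,0,0,0,0.0],[0.002,0,0,0,0,0,0.0]]

```text
t: 11.05
tool_pos: [0.5167, 0.0353, 0.078]
tool_rot: [-2.18, 0.121, 2.161]
contact_force: [-7.0, -0.7, 10.0]
opening: 0.0087
```

Request:
arm_command:
  plan:
    - [[0.003,0,0,0,0,0,0.0],[0.003,0,0,0,0,0,0.0],[0.0025,0,0,-4,0,0,0.0],[0.0025,0,0,-4,0,0,0.0],[0.0025,0,0,-4,0,0,0.0]]

```text
t: 11.47
tool_pos: [0.5166, 0.0352, 0.0771]
tool_rot: [2.162, 0.113, -2.157]
contact_force: [-9.4, -1.1, 12.6]
opening: 0.0088
```

```bash
python3 - <<'E'
from h import *
o=ctrl.get_obs(); print(o["tool_pos"],o["contact_force"],o["wrist_torque"],np.degrees(np.arctan2(*tool()[:2,1][::-1])),o["effort"][5],o["opening"])
E
```

```text
[0.51656767 0.03516489 0.07711052] [-9.4254543  -1.05356297 12.56891911] [ 0.01493564  1.48247207 -0.02589083] -83.513970168019 0.717354342341423 0.008760163398839577
```

Request:
arm_command:
  plan:
    - [[0.002,0,0,-7,0,0,0.0],[0.002,0,0,-7,0,0,0.0],[0.002,0,0,-7,0,0,0.0],[0.002,0,0,-7,0,0,0.0]]

```text
t: 11.8
tool_pos: [0.5164, 0.0349, 0.0779]
tool_rot: [1.863, 0.585, -1.87]
contact_force: [-7.7, -0.9, 9.9]
opening: 0.0086
```

```bash
python3 - <<'E'
from h import *
o=ctrl.get_obs(); print(o["tool_pos"],o["contact_force"],o["wrist_torque"],np.degrees(np.arctan2(*tool()[:2,1][::-1])),o["effort"][5],o["opening"])
snap("wrist","g.png"); im=cv2.imread("pics/g.png"); cv2.imwrite("pics/g2.png",cv2.resize(im[140:310,180:360],None,fx=3,fy=3))
E
```

```text
[0.5164296  0.03486162 0.07785151] [-7.73332487 -0.86635862  9.92003047] [ 0.07660876  1.25695558 -0.02547094] -54.72259569599072 1.2130136042833328 0.008581193752186017
```

View pics/g2.png

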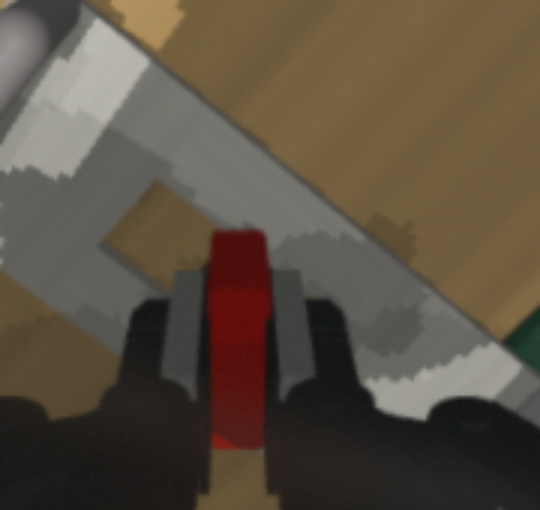

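Request:
arm_command:
  plan:
    - [[0.002,0,0,-7,0,0,0.0],[0.002,0,0,-7,0,0,0.0],[0.002,0,0,-7,0,0,0.0],[0.002,0,0,-7,0,0,0.0],[0.002,0,0,-7,0,0,0.0],[0.002,0,0,-7,0,0,0.0]]

```text
t: 12.35
tool_pos: [0.5166, 0.0345, 0.0784]
tool_rot: [1.349, 1.1, -1.366]
contact_force: [-6.7, -2.6, 10.4]
opening: 0.0088
```

```bash
python3 - <<'E'
from h import *
o=ctrl.get_obs(); print(o["tool_pos"],o["contact_force"],o["wrist_torque"],np.degrees(np.arctan2(*tool()[:2,1][::-1])),o["opening"])
E
```

```text
[0.51657119 0.03451689 0.07837334] [-6.72680966 -2.5696707  10.35508134] [0.13699587 1.20568626 0.02386531] -11.762500278692242 0.008768251181816115
```

Request:
arm_command:
  plan:
    - [[0.002,0,0,-5,0,0,0.0],[0.002,0,0,-3,0,0,0.0],[0.0,0,0,-1,0,0,0.0]]

```text
t: 12.6
tool_pos: [0.5166, 0.0344, 0.0801]
tool_rot: [1.228, 1.188, -1.248]
contact_force: [-5.1, -1.2, 9.4]
opening: 0.0084
```

Request:
arm_command:
  plan:
    - [[-0.003,0,0,0,0,0,0.0],[-0.003,0,0,0,0,0,0.0],[0.0,0,0,0,0,0,0.0]]

```text
t: 12.85
tool_pos: [0.5165, 0.0344, 0.0852]
tool_rot: [1.234, 1.186, -1.251]
contact_force: [-1.0, -0.9, 4.6]
opening: 0.0086
```

```bash
python3 - <<'E'
from h import *
o=ctrl.get_obs(); print(o["tool_pos"],o["contact_force"],o["wrist_torque"],np.degrees(np.arctan2(*tool()[:2,1][::-1])),o["opening"])
E
```

```text
[0.51647053 0.03440443 0.08518704] [-1.00237629 -0.8845069   4.56487092] [ 0.13738123  0.05852605 -0.72336784] -2.6343083605192583 0.008599074486926997
```

Request:
arm_command:
  plan:
    - [[0,0,0,0,0,0,0.03],[0,0,0,0,0,0,0.03],[0,0,0,0,0,0,0.03],[-0.015,0,0,0,0,0,0.03],[-0.02,0,0,0,0,0,0.03],[-0.02,0,0,7,0,0,0.03],[0,0,0,7,0,0,0.03],[0,0,0,7,0,0,0.03],[0,0,0,7,0,0,0.03],[0,0,0,7,0,0,0.03],[0,0,0,7,0,0,0.03],[0,0,0,7,0,0,0.03],[0,0,0,7,0,0,0.03],[0,0,0,7,0,0,0.03],[0,0,0,7,0,0,0.03],[0,0,0,7,0,0,0.03],[0,0,0,7,0,0,0.03],[0,0,0,7,0,0,0.03]]

```text
t: 14.35
tool_pos: [0.5211, 0.0369, 0.1504]
tool_rot: [-2.182, 0.116, 2.171]
contact_force: [0.5, -1.0, 0.0]
opening: 0.0299
```

```bash
python3 - <<'E'
from h import *
o=ctrl.get_obs(); print(o["t"],o["tool_pos"],o["q"],o["opening"])
p=(-1.6755,.5703,-.0437)
print(c2w(p,P["hasp_pull"]),go(c2w(p,(-135,-60,140)),p[0]))
T=snap("wrist","k.png"); im=cv2.imread("pics/k.png"); cv2.imwrite("pics/k2.png",cv2.resize(im[90:330,80:400],None,fx=2,fy=2))
for k,v in marks("wrist",["wing","hasp_pull","hasp_pin","lid_handle"],n=1).items(): print(k,v)
E
```

```text
14.35 [0.52111821 0.03686957 0.15042623] [-0.06623984 -0.16425249  1.9013716  -0.00946378  1.39930992  1.60304065] 0.029907769985692507
[0.52473777 0.09683143 0.1305    ] (array([  9.9, -60.1,   2.3]), array([ 0.45, -0.31, -0.52]))
wing [(0.66, array([0.5191, 0.0374, 0.135 ]))]
hasp_pull [(0.63, array([0.5261, 0.0872, 0.1312]))]
hasp_pin [(0.7, array([ 0.5118, -0.0303,  0.103 ]))]
lid_handle [(0.57, array([ 0.6312, -0.0619,  0.1354]))]
```

View pics/k2.png

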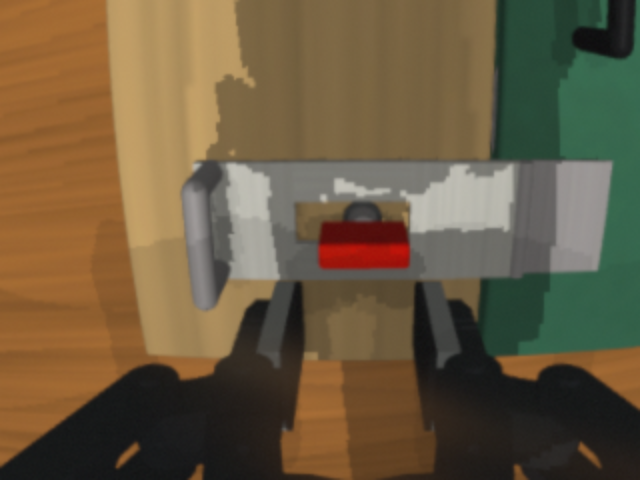

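Request:
arm_command:
  plan:
    - [[0,-0.0145,0.0007,0.4,0,-0.5,0.03],[0,-0.0145,0.0007,0,0,0,0.03],[0,-0.0145,0.0007,0,0,0,0.03],[0,-0.0145,0.0007,0,0,0,0.03],[0,0,0,0,0,0,0.03],[0,0,0,0,0,0,0.03]]

```text
t: 15.15
tool_pos: [0.5237, 0.0962, 0.15]
tool_rot: [-2.182, 0.097, 2.172]
contact_force: [0.9, -0.7, -0.0]
opening: 0.0301
```

```bash
python3 - <<'E'
from h import *
o=ctrl.get_obs(); print(o["t"],o["tool_pos"])
print(go((.5245,.0948,.088),-1.6755))
for k,v in marks("wrist",["wing","hasp_pull"],n=1).items(): print(k,v)
for k,v in marks("scene",["wing","hasp_pull"],n=1).items(): print(k,v)
E
```

```text
15.15 [0.52365252 0.09617855 0.1499607 ]
(array([62. ,  1.3, -0.7]), array([ 0.97, -0.29, -0.04]))
wing [(0.68, array([0.5188, 0.0362, 0.1349]))]
hasp_pull [(0.73, array([0.5214, 0.0922, 0.1279]))]
wing [(0.44, array([0.6625, 0.048 , 0.0968]))]
hasp_pull [(0.93, array([0.5226, 0.0967, 0.1325]))]
```

Request:
arm_command:
  plan:
    - [[0.01,0.0003,0,0.9,0,0,0.03],[0.01,0.0003,0,0,0,0,0.03],[0.01,0.0003,0,0,0,0,0.03],[0.01,0.0002,0,0,0,0,0.03],[0.01,0,0,0,0,0,0.03],[0,0,0,0,0,0,0.03],[0,0,0,0,0,0,0.03]]

```text
t: 16.03
tool_pos: [0.5224, 0.0927, 0.0924]
tool_rot: [-2.167, 0.12, 2.164]
contact_force: [0.5, 0.6, -0.1]
opening: 0.0301
```

Request:
arm_command:
  plan:
    - [[0.004,-0.0018,0,0,0,0,0.03],[0,0,0,0,0,0,0.0],[0,0,0,0,0,0,0.0],[0,0,0,0,0,0,0.0],[0,0,0,0,0,0,0.0]]
  squeeze: 40

```text
t: 16.45
tool_pos: [0.5226, 0.0949, 0.088]
tool_rot: [-2.167, 0.119, 2.165]
contact_force: [0.7, 0.1, -2.3]
opening: 0.0081
```

```bash
python3 - <<'E'
from h import *
o=ctrl.get_obs(); print(o["t"],o["tool_pos"],o["contact_force"],o["opening"])
E
```

```text
16.45 [0.52259568 0.09486476 0.08804159] [ 0.70701806  0.08282005 -2.26352238] 0.008094459278429096
```

Request:
arm_command:
  plan:
    - [[-0.016,0.0046,0,0,0,0,0.0],[-0.0154,0.0066,0,0,0,0,0.0],[-0.0143,0.0086,0,0,0,0,0.0],[-0.0131,0.0105,0,0,0,0,0.0]]

```text
t: 16.78
tool_pos: [0.5199, 0.0671, 0.1466]
tool_rot: [-2.169, 0.109, 2.16]
contact_force: [2.8, -0.1, -5.1]
opening: 0.0083
```

Request:
arm_command:
  plan:
    - [[-0.0116,0.012,0,0,0,0,0.0],[-0.01,0.0134,0,0,0,0,0.0],[-0.0081,0.0146,0,0,0,0,0.0],[-0.0062,0.0156,0,0,0,0,0.0],[-0.004,0.0162,0,0,0,0,0.0]]

```text
t: 17.2
tool_pos: [0.5128, -0.0081, 0.1929]
tool_rot: [-2.176, 0.103, 2.151]
contact_force: [3.5, 0.3, -6.2]
opening: 0.0081
```

Request:
arm_command:
  plan:
    - [[0,0,0,0,0,0,0.018],[0,0,0,0,0,0,0.018],[0,0,0,0,0,0,0.018],[-0.012,0,0,0,0,0,0.018],[-0.015,0,0,0,0,0,0.018],[-0.015,0,0,0,0,0,0.018],[0,-0.02,0,0,0,0,0.0],[0,-0.02,0,0,0,0,0.0],[0,-0.02,0,0,0,0,0.0],[0,-0.02,0,0,0,0,0.0],[0,0,0,0,0,0,0.0]]

```text
t: 18.12
tool_pos: [0.5208, 0.0723, 0.2483]
tool_rot: [-2.18, 0.112, 2.146]
contact_force: [-0.9, 0.0, 0.5]
opening: 0.0005
```

```bash
python3 - <<'E'
from h import *
o=ctrl.get_obs(); print(o["t"],o["tool_pos"],o["contact_force"],o["opening"],o["tool_rot"])
im=get_image("scene"); im2=get_image("wrist"); cv2.imwrite("pics/m.png",np.hstack([cv2.resize(im[110:270,150:350],(400,320)),cv2.resize(im2,(400,320))])[:,:,::-1])
print(marks("scene",["hasp_pull"]),marks("wrist",["hasp_pull"]))
E
```

```text
18.1167 [0.52082193 0.07234848 0.24834083] [-0.94108473  0.02761708  0.4683896 ] 0.0004923046507804396 [-2.18019885  0.11162348  2.14593085]
{'hasp_pull': [(0.95, array([ 0.5127, -0.0131,  0.2306])), (0.23, array([0.6592, 0.0496, 0.0997]))]} {'hasp_pull': [(0.81, array([ 0.5121, -0.0157,  0.2294]))]}
```

View pics/m.png

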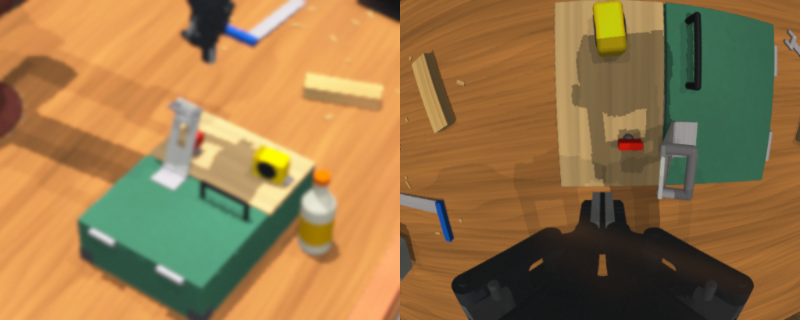

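Request:
arm_command:
  plan:
    - [[0.015,0,0,0,0,0,0.0],[0.015,0,0,0,0,0,0.0],[0.015,0,0,0,0,0,0.0],[0.015,0,0,0,0,0,0.0],[0.012,0.005,0,0,0,0,0.0],[0,0.012,0,0,0,0,0.0],[0,0.012,0,0,0,0,0.0],[0,0.012,0,0,0,0,0.0],[0,0.012,0,0,0,0,0.0],[0,0.012,0,0,0,0,0.0]]

```text
t: 19.25
tool_pos: [0.5138, -0.0054, 0.1743]
tool_rot: [-2.176, 0.124, 2.139]
contact_force: [-0.0, 1.6, 1.5]
opening: 0.0002
```

Request:
arm_command:
  plan:
    - [[0.003,0.012,0,0,0,0,0.0],[0.004,0.012,0,0,0,0,0.0],[0.006,0.012,0,0,0,0,0.0],[0.004,0.012,0,0,0,0,0.0],[0.004,0.012,0,0,0,0,0.0]]

```text
t: 19.67
tool_pos: [0.5083, -0.0737, 0.1593]
tool_rot: [-2.184, 0.129, 2.126]
contact_force: [0.5, 1.6, 0.7]
opening: -0.0001
```

```bash
python3 - <<'E'
from h import *
o=ctrl.get_obs(); print(o["t"],o["tool_pos"],o["contact_force"],o["q"])
print(marks("scene",["hasp_pull","hasp_pin"]),marks("wrist",["hasp_pull"]))
E
```

```text
19.6667 [ 0.50833626 -0.07365839  0.15926901] [0.51471147 1.61725366 0.69380833] [-0.29526867 -0.21183853  1.92761881  0.01054978  1.40104603  1.39826953]
{'hasp_pull': [(0.72, array([ 0.5041, -0.1183,  0.1986]))], 'hasp_pin': [(0.74, array([ 0.5176, -0.0296,  0.1025]))]} {'hasp_pull': [(0.59, array([ 0.5047, -0.1274,  0.1924])), (0.34, array([ 0.6292, -0.0656,  0.1368]))]}
```

Request:
arm_command:
  plan:
    - [[0.008,0.011,0,0,0,0,0.0],[0.009,0.01,0,0,0,0,0.0],[0.009,0.008,0,0,0,0,0.0],[0.009,0.005,0,0,0,0,0.0]]

```text
t: 20.25
tool_pos: [0.5073, -0.1073, 0.125]
tool_rot: [-2.193, 0.126, 2.124]
contact_force: [-0.7, -0.0, 0.5]
opening: 0.0
```

Request:
arm_command:
  plan:
    - [[0.005,0.004,0,0,0,0,0.0],[0.005,0.004,0,0,0,0,0.0],[0.004,0.002,0,0,0,0,0.0],[0.003,0,0,0,0,0,0.0]]

```text
t: 20.58
tool_pos: [0.5047, -0.119, 0.1024]
tool_rot: [-2.186, 0.126, 2.127]
contact_force: [-0.6, 0.1, 0.4]
opening: 0.0003
```

Request:
arm_command:
  plan:
    - [[0.003,0,0,0,0,0,0.0],[0.003,0,0,0,0,0,0.0],[0.003,0,0,0,0,0,0.0]]

```text
t: 20.83
tool_pos: [0.5051, -0.1193, 0.1002]
tool_rot: [-2.183, 0.126, 2.131]
contact_force: [-10.5, 3.1, 18.1]
opening: -0.0001
```

```bash
python3 - <<'E'
from h import *
o=ctrl.get_obs(); print(o["t"],o["tool_pos"],o["contact_force"])
im=get_image("scene"); cv2.imwrite("pics/n.png",cv2.resize(im[110:270,150:350],(600,480),interpolation=cv2.INTER_CUBIC)[:,:,::-1])
print(marks("scene",["hasp_pull","hasp_pin","lid_handle"]),marks("wrist",["hasp_pull","lid_handle"]))
E
```

```text
20.8333 [ 0.5050844  -0.11931541  0.10020762] [-10.50891068   3.13357492  18.06269189]
{'hasp_pull': [(0.65, array([ 0.4992, -0.1555,  0.1149]))], 'hasp_pin': [(0.67, array([ 0.5203, -0.0305,  0.101 ]))], 'lid_handle': [(0.66, array([ 0.6297, -0.062 ,  0.1368]))]} {'hasp_pull': [(0.81, array([ 0.4991, -0.1601,  0.1104])), (0.54, array([ 0.5498, -0.2205,  0.0887]))], 'lid_handle': [(0.93, array([ 0.6293, -0.0631,  0.1336]))]}
```

View pics/n.png

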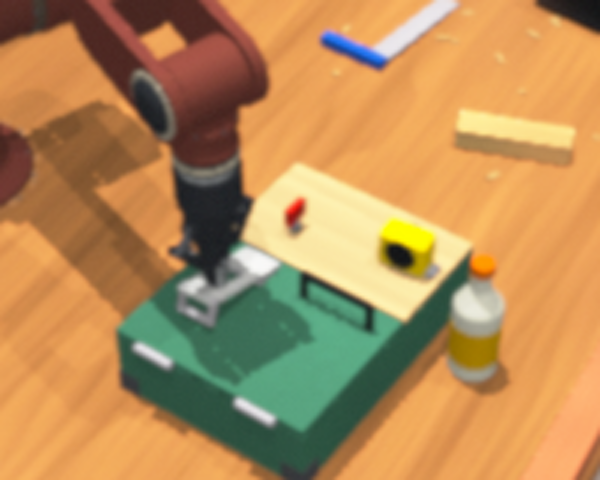

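Request:
arm_command:
  plan:
    - [[-0.005,0,0,0,0,0,0.0],[-0.015,0,0,0,0,0,0.03],[-0.015,0,0,0,0,0,0.03],[-0.015,0,0,0,0,0,0.03],[0,-0.0115,-0.02,0,0,0,0.03],[0,-0.0115,-0.02,0,0,0,0.03],[0,-0.0115,-0.02,0,0,0,0.03],[0,-0.0115,-0.02,0,0,0,0.03],[0,-0.0115,-0.02,0,0,0,0.03],[0,0,0,0,0,0,0.03],[0,0,0,0,0,0,0.03]]

```text
t: 22.15
tool_pos: [0.6163, -0.0709, 0.1584]
tool_rot: [-2.194, 0.126, 2.126]
contact_force: [0.5, -0.4, 0.2]
opening: 0.0302
```

```bash
python3 - <<'E'
from h import *
o=ctrl.get_obs(); print(o["t"],o["tool_pos"],o["opening"])
print(go((.629,-.0625,.091),-1.6755))
print(marks("scene",["lid_handle","hasp_pull"]),marks("wrist",["lid_handle","hasp_pull"]))
E
```

```text
22.15 [ 0.61632299 -0.07089116  0.15843446] 0.030163619241719158
(array([67.8, -9.6, -9.5]), array([-0.75, -1.78,  0.16]))
{'lid_handle': [(0.64, array([ 0.6277, -0.0597,  0.1351]))], 'hasp_pull': [(0.94, array([ 0.5028, -0.1553,  0.1144]))]} {'lid_handle': [(0.73, array([ 0.6253, -0.0645,  0.1354])), (0.68, array([0.5168, 0.0365, 0.1379]))], 'hasp_pull': [(0.62, array([ 0.6274, -0.0655,  0.1383]))]}
```

Request:
arm_command:
  plan:
    - [[0,-0.009,-0.009,-0.7,-1.8,0,0.03],[0,0,0,0,0,0,0.03],[0.011,0,0,0,0,0,0.03],[0.011,0,0,0,0,0,0.03],[0.011,0,0,0,0,0,0.03],[0.011,0,0,0,0,0,0.03],[0.011,0,0,0,0,0,0.03],[0,0,0,0,0,0,0.03],[0,0,0,0,0,0,0.03]]

```text
t: 23.2
tool_pos: [0.6198, -0.0659, 0.096]
tool_rot: [-2.158, 0.118, 2.167]
contact_force: [0.5, 0.2, 0.4]
opening: 0.0303
```

```bash
python3 - <<'E'
from h import *
o=ctrl.get_obs(); print(o["t"],o["tool_pos"],o["contact_force"],o["opening"])
print(go((.629,-.0625,.0905),-1.6755))
print(marks("wrist",["lid_handle"]))
E
```

```text
23.2 [ 0.61980447 -0.0658966   0.09600579] [0.54746138 0.15712712 0.4001152 ] 0.030282633181368986
(array([ 5.5, -4.4, -8.8]), array([-0.39,  0.25,  0.13]))
{'lid_handle': [(0.59, array([ 0.6258, -0.0652,  0.1377]))]}
```

Request:
arm_command:
  plan:
    - [[0.004,-0.002,-0.007,0,0,0,0.03],[0,0,0,0,0,0,0.0],[0,0,0,0,0,0,0.0],[0,0,0,0,0,0,0.0],[0,0,0,0,0,0,0.0]]
  squeeze: 60

```text
t: 23.72
tool_pos: [0.629, -0.0635, 0.0943]
tool_rot: [-2.161, 0.115, 2.165]
contact_force: [-0.8, 0.2, -1.0]
opening: 0.0072
```

Request:
arm_command:
  plan:
    - [[0,0,0,0,0,0,0.03],[0,0,0,0,0,0,0.03],[0.006,0,0,0,0,0,0.03],[0,0,0,0,0,0,0.0],[0,0,0,0,0,0,0.0],[0,0,0,0,0,0,0.0],[0,0,0,0,0,0,0.0]]
  squeeze: 60

```text
t: 24.3
tool_pos: [0.6307, -0.0636, 0.0896]
tool_rot: [-2.165, 0.115, 2.16]
contact_force: [-0.0, 0.7, -0.3]
opening: 0.0075
```

```bash
cat > arc.py <<'E'
import numpy as np
d=np.radians
def pose(k,t=3.5):
    a=d(164.7-5*k); b=171*np.array([np.cos(a),np.sin(a)]); tl=d(t*k)
    x=np.array([-np.sin(tl),-np.cos(tl)]); y=np.array([np.cos(tl),-np.sin(tl)])  # chest x,z
    return b+45*x,x,y
for k in range(18):
    p0,x,y=pose(k); p1,_,_=pose(k+1); v=p1-p0
    print(k,np.round([v@x,v@y],1))
E
python3 arc.py
```

```text
0 [-14.3   1.8]
1 [-14.2   2.2]
2 [-14.    2.6]
3 [-13.9   2.9]
4 [-13.7   3.3]
5 [-13.6   3.6]
6 [-13.4   4. ]
7 [-13.2   4.3]
8 [-13.    4.7]
9 [-12.8   5. ]
10 [-12.6   5.3]
11 [-12.4   5.7]
12 [-12.2   6. ]
13 [-12.    6.3]
14 [-11.7   6.6]
15 [-11.5   6.9]
16 [-11.2   7.2]
17 [-10.9   7.5]
```

Request:
arm_command:
  plan:
    - [[-0.0143,0.0018,0,0,0,-3.5,0.0],[-0.0142,0.0022,0,0,0,-3.5,0.0],[-0.014,0.0026,0,0,0,-3.5,0.0]]

```text
t: 24.55
tool_pos: [0.6303, -0.0686, 0.1253]
tool_rot: [-2.085, -0.094, 2.055]
contact_force: [5.1, 2.7, -8.7]
opening: 0.0077
```

```bash
cat >> h.py <<'E'
def st():
    o=ctrl.get_obs(); T=tool(); p=(-1.6755,.5703,-.0437); g=(T@[-.045,0,0,1])[:3]
    g=R.from_euler('z',-p[0]).apply(g-np.r_[p[1:],0])*1e3-[177.5,0,90]
    cx=R.from_euler('z',p[0]).apply([1,0,0])
    print(o["t"],"bar rel hinge",np.round(g,1),"lid deg",164.7-np.degrees(np.arctan2(g[2],g[0])),"R",np.hypot(g[0],g[2]),"tilt",np.degrees(np.arcsin(-T[:3,0]@cx)),"side",np.round(T[:3,0]@np.cross([0,0,1],cx),3),"F",np.round(o["contact_force"],1),"q",np.round(o["q"],2),o["opening"])
E
python3 -c "from h import *; st()"
```

```text
24.55 bar rel hinge [-150.2   62.1   79.5] lid deg 12.574342565930067 R 169.94075670072843 tilt 11.243579783600447 side 0.004 F [ 5.1  2.7 -8.7] q [-0.32  0.14  1.66  0.2   1.39  1.32] 0.007734528427069785
```

Working; continuing.

Request:
arm_command:
  plan:
    - [[-0.0139,0.0029,0,0,0,-3.5,0.0],[-0.0137,0.0033,0,0,0,-3.5,0.0],[-0.0136,0.0036,0,0,0,-3.5,0.0],[-0.0134,0.004,0,0,0,-3.5,0.0],[-0.0132,0.0043,0,0,0,-3.5,0.0]]

```text
t: 24.97
tool_pos: [0.6279, -0.0955, 0.1824]
tool_rot: [-1.914, -0.428, 1.845]
contact_force: [3.4, 8.6, -2.4]
opening: 0.0076
```

```bash
python3 -c "from h import *; st()"
```

```text
24.9667 bar rel hinge [-108.8   62.5  130.9] lid deg 34.97417530966868 R 170.23173016926123 tilt 31.02186783910916 side 0.006 F [ 3.4  8.6 -2.4] q [-0.51  0.18  1.58  0.5   1.61  1.12] 0.007569794532625139
```

Request:
arm_command:
  plan:
    - [[-0.0138,0.003,0,0,0,-2.5,0.0],[-0.0137,0.0037,0,0,0,-2.5,0.0],[-0.0135,0.0043,0,0,0,-2.5,0.0],[-0.0133,0.005,0,0,0,-2.5,0.0],[-0.013,0.0056,0,0,0,-2.5,0.0]]

```text
t: 25.38
tool_pos: [0.6232, -0.1446, 0.2216]
tool_rot: [-1.771, -0.638, 1.684]
contact_force: [2.7, 8.0, -1.7]
opening: 0.0073
```

```bash
python3 -c "from h import *; st()"
```

```text
25.3833 bar rel hinge [-50.7  63.  163.2] lid deg 57.449847656045165 R 170.88414336127414 tilt 45.32819116427235 side 0.002 F [ 2.7  8.  -1.7] q [-0.65  0.28  1.48  0.68  1.81  1.03] 0.0073336556144661304
```

Request:
arm_command:
  plan:
    - [[-0.0131,0.0051,0,0,0,-2.5,0.0],[-0.0128,0.0057,0,0,0,-2.5,0.0],[-0.0126,0.0063,0,0,0,-2.5,0.0],[-0.0123,0.0068,0,0,0,-2.5,0.0]]

```text
t: 25.72
tool_pos: [0.6182, -0.1932, 0.2368]
tool_rot: [-1.648, -0.791, 1.555]
contact_force: [1.7, 7.8, -1.0]
opening: 0.0073
```

```bash
python3 -c "from h import *; st()"
```

```text
25.7167 bar rel hinge [  3.7  63.5 171.6] lid deg 75.93854531781226 R 171.61325757999052 tilt 56.61170855321078 side -0.005 F [ 1.7  7.8 -1. ] q [-0.75  0.4   1.38  0.8   1.96  0.99] 0.007291272773947367
```

Request:
arm_command:
  plan:
    - [[-0.012,0.0065,0,0,0,-2.5,0.0],[-0.0115,0.009,0,0,0,0,0.0],[-0.004,0.003,0,0,0,0,0.0],[0,0,0,0,0,0,0.0]]

```text
t: 26.05
tool_pos: [0.6149, -0.2258, 0.2358]
tool_rot: [-1.608, -0.834, 1.516]
contact_force: [-0.1, 2.4, 2.2]
opening: 0.0077
```

```bash
python3 -c "from h import *; st(); snap('scene'); print(marks('scene',['lid_handle','lid_hinge']))"
```

```text
26.05 bar rel hinge [ 37.9  63.8 168.3] lid deg 87.38964453935456 R 172.46286031454315 tilt 60.03124226658471 side -0.008 F [-0.1  2.4  2.2] q [-0.8   0.47  1.32  0.83  2.02  0.97] 0.007654257533053406
{'lid_handle': [(0.86, array([ 0.6079, -0.2609,  0.257 ]))], 'lid_hinge': [(0.56, array([ 0.552 , -0.2201,  0.0918])), (0.16, array([0.354 , 0.4992, 0.0009]))]}
```

Request:
arm_command:
  plan:
    - [[0,0,0,0,0,0,0.026],[0,0,0,0,0,0,0.026],[0,0,0,0,0,0,0.026],[-0.015,0,0,0,0,0,0.026],[-0.02,0,0,0,0,0,0.026],[-0.025,0,0,0,0,0,0.026],[-0.025,0,0,0,0,0,0.026],[-0.015,0,0,0,0,0,0.026],[0,0,0,0,0,0,0.026],[0,0,0,0,0,0,0.026]]

```text
t: 27.08
tool_pos: [0.607, -0.3094, 0.2867]
tool_rot: [-1.61, -0.833, 1.524]
contact_force: [0.4, -0.3, -0.6]
opening: 0.0258
```

```bash
python3 - <<'E'
from h import *
st()
im=get_image("scene"); im2=get_image("top"); cv2.imwrite("pics/r.png",np.hstack([cv2.resize(im[90:290,130:380],(400,320)),cv2.resize(im2[100:300,100:350],(400,320))])[:,:,::-1])
print(marks("scene",list(P)+["tape","glue","hasp_pull"],n=1)); print(marks("top",["lid_handle","hasp_pull","tape","glue"],n=1))
E
```

```text
27.0833 bar rel hinge [121.7  64.9 219.4] lid deg 103.72767128791607 R 250.89723396363283 tilt 59.67538878882971 side -0.013 F [ 0.4 -0.3 -0.6] q [-0.87  0.54  1.13  0.83  2.16  1.  ] 0.025810983127410335
{'chest': [(0.38, array([ 0.3536,  0.498 , -0.003 ]))], 'wing': [(0.46, array([0.5186, 0.0359, 0.1399]))], 'hasp_pull': [(0.49, array([ 0.4895, -0.2332,  0.1519]))], 'hasp_pin': [(0.8, array([ 0.5179, -0.0343,  0.1041]))], 'lid_handle': [(0.65, array([ 0.611 , -0.2612,  0.2573]))], 'lid_hinge': [(0.73, array([ 0.5487, -0.2236,  0.0905]))], 'tape': [(0.76, array([0.6589, 0.0493, 0.0972]))], 'glue': [(0.85, array([0.76  , 0.0264, 0.0021]))]}
{'lid_handle': [(0.68, array([ 0.6141, -0.2611,  0.2528]))], 'hasp_pull': [(0.67, array([ 0.4876, -0.2366,  0.1511]))], 'tape': [(0.59, array([0.6644, 0.0489, 0.1019]))], 'glue': [(0.58, array([ 0.7644,  0.0293, -0.0012]))]}
```

View pics/r.png

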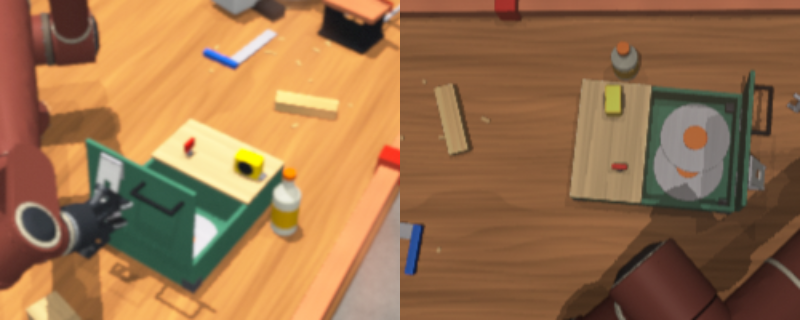

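```bash
python3 -c "from h import *; print(finish_job())"
```

```text
the job is handed in; nothing more can be done
None
```

I handed the job in with the chest open; the robot clock stood at about 27 s of the 72 s allowed.

**What I did:**
- I pressed the staple down and turned it about a quarter turn counterclockwise, the way it went freely, and it rose back to its original height.
- I lifted the hasp by its bar to about 70°, then pushed it right over until it met its stop on the lid (18 N).
- After that I raised the lid by its handle to about 87° and backed the gripper away.

**Last checks:**
- The pictures show the lid standing by itself, the wing up and freed, and the hasp folded on the lid. The contact force was about 0.
- The tape and glue were within about 5 mm of their first readings, which is the detector's own accuracy. I did not measure the offcut, block, spanner, square and push stick again. I moved well clear of them and saw nothing disturbed in the views I took.

**What disagreed:**
- The real fingertips stood about 33 mm behind the reported TCP, so my first pinch of the wing closed on nothing above it. I found the offset by touching down on the wing and allowed for it from then on.
- One scene search reported "chest" at a wrong place with low confidence (0.38), and I ignored it.

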